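Open the paint box out flat

TASK

Open the watercolour box for the next print: its clear lid stands a little ajar, so get a fingertip under the lid and fold it right over its hinge until it lies flat on the table on the other side as the mixing tray. The red paint pot is standing where the lid has to lie; slide it aside across the table with the fingers, upright and clear of the lid. Pick nothing up: only push and press, lightly enough not to crack, fling or slam the thin lid, keep the box where it is and leave the other things alone.

Things in the scene. Friction and masses are not known exactly. Their poses are not given: they have to be found in the camera images.
- paintbox: Loose watercolour box, about 0.5 kg: frosted base with twelve coloured paint cakes, 190 mm along its x by 150 mm along its y, 45 mm corner radius, 17 mm high. Origin: centre of its underside. x runs along the hinge; +y points across the hinge to the free table where the lid must lie. Slides if pushed with more than a few newtons.
- hinge (a point): Middle of the hinge line between base and lid, 78 mm from the box's origin along its +y and 18 mm above the table; axes as paintbox.
- lid (a joint): Lid angle in rad: 0 shut on the base, 1.57 upright, 3.14 flat on the table on the other side of the hinge (clear sheet on the table, rim up, its top at 18 mm). Starts at 0.12 to 0.5. The hinge is stiff: the lid stays at any angle where it is left; moving it takes up to about 1.3 N at its edge.
- lid_tab (a point): Middle of the outer edge of the lid's thumb tab, 167 mm from the hinge line, in the plane of the lid's rim (tab's lower face when shut). Lid: clear tray, 190 mm along the hinge by 150 mm (3 to 153 mm from the hinge line), 18 mm deep, 3 mm sheet and rim, 80 g. Tab 50 mm wide, 3 mm thick, 14 mm out from the rim, overhanging the base. x along the hinge, -y from hinge to tab, z square to the sheet.
- pot_red: Red paint pot with a red screw cap and a white band round it, 44 mm in diameter, 52 mm high, about 90 g, loose, standing upright on the table beyond the hinge (its centre 70 to 115 mm from the hinge line), where the lid must lie. Origin: centre of its underside.
- pot_yellow: Yellow paint pot with a yellow cap, same size, loose, to be left alone. It stands on the side of the box away from the robot, past the end of the lid's landing place. Origin: centre of its underside.
- brush: Thin artist's brush, green handle, 190 mm long, 10 mm high, 15 g, lying on the table beside the far end of the box, roughly square to the hinge, to be left alone. Origin: under its middle; x along the brush.
- rinse_cup: Translucent white empty plastic cup, 72 mm across the rim, 95 mm high, loose and light, to be left alone. Origin: centre of its underside.
- squeeze_bottle: Green squeeze bottle with a white nozzle, 56 mm in diameter, 150 mm high, loose, to be left alone. Origin: centre of its underside.
- kidney_dish: Bean-shaped stainless dish, about 190 by 100 mm, 36 mm high, loose, to be left alone. Origin: near the middle of its underside.

How it is judged:
At the end, for the whole second after the job is handed in: The lid lies flat on the table on the other side of its hinge (within about 5 degrees), the box stands flat and within 40 mm of where it was, the red pot stands upright on the table, at rest and not touching the lid, and the other things are within 30 mm of where they were (value of joint lid above 3.05 rad and angle between paintbox's own z axis and vertical below 0.04 rad and height (world z) of each of paintbox, pot_red below 0.004 m and distance of paintbox from where it was at the start of the episode below 0.04 m and angle between pot_red's own z axis and vertical below 0.06 rad and height (world z) of pot_red above -0.004 m and contact force between lid and pot_red below 0.05 N and linear speed of each of pot_red, paintbox below 0.02 m/s and distance of each of pot_yellow, brush, rinse_cup, squeeze_bottle, kidney_dish from where it was at the start of the episode below 0.03 m).
It fails at once if The box is lifted, tipped up or dragged more than 40 mm (height (world z) of paintbox above 0.012 m or angle between paintbox's own z axis and vertical above 0.15 rad or distance of paintbox from where it was at the start of the episode above 0.04 m).
It fails at once if The red pot is lifted off the table or knocked over (height (world z) of pot_red above 0.015 m or angle between pot_red's own z axis and vertical above 0.5 rad).
It fails at once if The lid is driven against the red pot (more than 3 N) (contact force between lid and pot_red above 3 N).
It fails at once if The thin lid is flung or slammed (faster than 6 rad/s) or pressed with more than 60 N (velocity of joint lid above 6 rad/s or velocity of joint lid below -6 rad/s or contact force between any of the fingers, the arm and lid above 60 N).
It fails at once if Another thing on the table is moved more than 30 mm (distance of any of pot_yellow, brush, rinse_cup, squeeze_bottle, kidney_dish from where it was at the start of the episode above 0.03 m).
It also fails if it takes over 67 s, if anything falls off the work surface, if the arm or the gripper's body presses on something with over 40 N, if the wrist force passes 120 N, or if a joint passes its speed limit or range.

ROBOT

A 6-joint arm with a two-finger parallel gripper is mounted at the origin on the work surface. World frame = base frame: x ahead of the robot, y to its left, z up, the work surface at z = 0. Lengths are in m, angles in rad, forces in N, time in s.
With the tool pointing down it reaches from about 0.35 to 0.775 m from the base axis. Payload 7.3 kg.
Tool frame: the origin (TCP) lies at the very end of the fingers, on their centre line; the grasp point (between the pads) lies 19 mm behind it; z points along the fingers, y is the line along which they close (so a half turn about z gives the same grasp; the last joint's range is limited). The gripper opens to 92 mm and grips with 3 to 60 N. Pads are 19 mm wide; open, the fingers measure 130 mm over their backs; the gripper's body (75 mm by 190 mm) begins 47 mm behind the grasp point.
Start: joints at [-1.48, 0.342, 1.524, -0, 1.275, -0.146], TCP at [0.123, -0.51, 0.227] pointing down, gripper open.
Joint ranges: [-2.53, 2.53], [-0.77, 2.02], [0.04, 2.7], [-1, 4.14], [0.28, 2.66], [-3.11, 3.11]. Speed limits (rad/s): [2.57, 2.57, 3.14, 3.14, 3.14, 3.14].

INTERFACE

Orientations are given as [roll, pitch, yaw] about the fixed x, y, z axes, in that order (R = Rz(yaw) Ry(pitch) Rx(roll)).
In Python, from cell import robot gives the robot as it stands. The module is installed in compiled form; this text tells all that it offers.
- The arm moves only by the tool arm_command, never from a script. Its argument "moves" is a list of rows, each a list of 3 entries, a list of its own where there are three numbers: the shift along the tool's x, y, z in m, then the turn, a rotation vector about the tool's x, y, z in rad, then the finger opening in m, from 0 to 0.0918. In form: [[[dx, dy, dz], [ax, ay, az], claw], ...]. A call has exactly 5 rows; each row is the pose to reach, as a shift and turn from the pose commanded when the call began, along the tool's axes at that moment; what a row does not reach only later rows make up. A row lasts 1/10 s, in which the tool goes at most 50 mm and 8.59 degrees, less where a joint would pass 70% of its speed; a pose out of reach is approached as far as the arm can. A call with a gripper value outside its range is refused whole. The fingers move at their own pace and stop on an object; "squeeze" is the grip in N (left out, the last holds). Time passes only in rows, so rows that repeat a pose let the fingers close, or fill a call up. It gives the time, the measured TCP pose, the force, the opening and the grip force at its end, in the units of the state.
- robot.observe(): the state, without advancing time (a new reading comes with each control period).
- robot.read_camera(name): name is "scene" or "top" or "wrist"; returns the picture (480x640x3 uint8, red, green, blue); there is no depth.
- robot.camera_model(name): a dict with "fx", "fy", "cx", "cy" (pixels), "R" (3x3) and "t" (3): a world point X has camera coordinates R X + t. Camera axes: x right, y down, z forward; pixel columns grow to the right and rows downward; lengths in m; the calibration is good to about 2 mm. A picture is of the moment at which its call begins: read the wrist's pose just before it. camera_model takes no time and is no camera call; for the wrist camera it gives the pose at the moment of the call.
- robot.hand_in(): hands the job in; it is judged then, once.
The state is a dict: "time": time; "qpos": joint angles; "qvel": joint speeds; "joint_efforts": joint torques, N m; "tool_pos": TCP position; "tool_rot": TCP orientation; "contact_force": force on the tool from outside, world axes, zero at the start; "torque": the same for the moment, N m; "opening": finger opening in m; "grip_force": force on a finger pad.
Only numpy, scipy, OpenCV 4.12 (cv2) and the standard library are available. Lean on these libraries where they do the work, as an engineer would, in place of code of your own. Each camera call takes 0.05 s, during which the arm holds its last target. There are 200 camera calls.

## Working session

There is one attempt and no reset: what is moved stays moved. The work goes in short steps, Python scripts to look and compute and a tool call to move; the robot and the scene stay as the last step left them, time stands still between calls to the robot, and variables do not carry over. Pictures are saved under pics/ and viewed, at most 10 in all, crops included, and the job is handed in when it is done.

Besides the shell and the picture viewer there is one more tool, called as a command line: name --argument value ..., lists and objects as JSON in quotes. arm_command: Moves the arm, as the interface text tells. Its arguments: {"type":"object","properties":{"moves":{"type":"array"},"squeeze":{"type":"number"}},"required":["moves"]}

```bash
mkdir -p pics; python3 - <<'E'
from cell import robot
import cv2
for n in ("top","scene"):
    im=robot.read_camera(n); cv2.imwrite(f"pics/{n}0.png",im[:,:,::-1])
    m=robot.camera_model(n); print(n,m)
print(robot.observe())
E
```

```text
top {'fx': 545.0254181082222, 'fy': 545.0254181082222, 'cx': 312.9784339861091, 'cy': 245.02876513344992, 'R': array([[-0.005629  , -0.99998294, -0.00155942],
       [-0.99715373,  0.00573031, -0.07517711],
       [ 0.07518477,  0.00113181, -0.99716898]]), 't': array([-0.03686911,  0.51719488,  1.51583949])}
scene {'fx': 532.1491906697808, 'fy': 532.1491906697808, 'cx': 312.0478084056273, 'cy': 239.45036373768505, 'R': array([[-0.83580381,  0.54900119, -0.00544785],
       [ 0.47429365,  0.71699928, -0.51084005],
       [-0.27654569, -0.42954595, -0.85965851]]), 't': array([ 0.44896389, -0.21087681,  1.34878734])}
{'time': 0.1, 'qpos': array([-1.48001314e+00,  3.42670901e-01,  1.52489613e+00, -2.26569863e-05,
        1.27537348e+00, -1.45975517e-01]), 'qvel': array([ 0.00071694, -0.00180411, -0.00023793, -0.00048132,  0.00063161,
       -0.00031128]), 'joint_efforts': array([ 1.54333255e-03, -4.32003736e+01, -2.44694638e+01,  7.19102542e-02,
        5.26094693e-02, -5.85068301e-05]), 'tool_pos': array([ 0.12313614, -0.51000121,  0.22611403]), 'tool_rot': array([-3.14025599e+00, -1.74619105e-04,  2.36765197e-01]), 'contact_force': array([ 0.26838858,  0.44911939, -0.41790509]), 'torque': array([ 0.02065179,  0.02140456, -0.01185506]), 'grip_force': 0.0, 'opening': 0.09180120579573507}
```

View pics/top0.png

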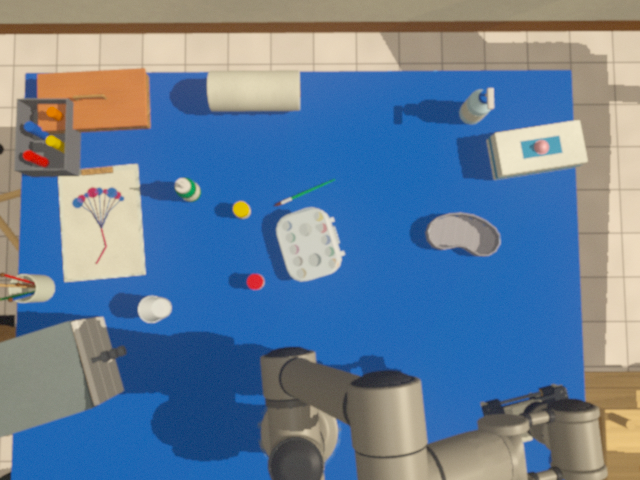

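View pics/scene0.png

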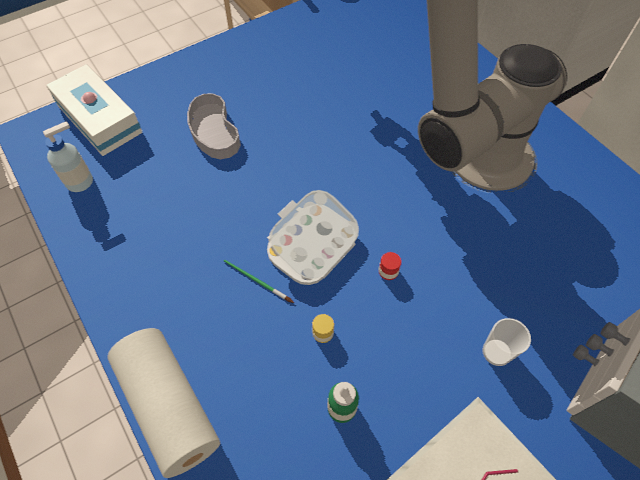

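The top view shows the box at about (309,244) with its tab side to the right. The red pot is at (255,282), the yellow at (242,210) and the brush at (305,192). I'll zoom in on the box for its edges.

```bash
cat > h.py <<'E'
import numpy as np, cv2
from cell import robot
def ray(m,u,v):
    d=m["R"].T@np.array([(u-m["cx"])/m["fx"],(v-m["cy"])/m["fy"],1]); return -m["R"].T@m["t"],d
def onz(m,u,v,z):
    c,d=ray(m,u,v); return c+d*(z-c[2])/d[2]
def proj(m,X):
    p=m["R"]@np.asarray(X)+m["t"]; return np.array([m["fx"]*p[0]/p[2]+m["cx"],m["fy"]*p[1]/p[2]+m["cy"]])
def tri(ma,a,mb,b):
    c1,d1=ray(ma,*a);c2,d2=ray(mb,*b)
    s=np.linalg.lstsq(np.c_[d1,-d2],c2-c1,rcond=None)[0]
    p,q=c1+d1*s[0],c2+d2*s[1]; return (p+q)/2,np.linalg.norm(p-q)
def blob(im,lo,hi,box=None):
    h=cv2.cvtColor(im,cv2.COLOR_RGB2HSV); m=cv2.inRange(h,lo,hi)
    if box: k=np.zeros_like(m);k[box[1]:box[3],box[0]:box[2]]=1;m=m*k
    n,l,s,c=cv2.connectedComponentsWithStats(m); i=1+np.argmax(s[1:,4]); return c[i],s[i]
E
python3 - <<'E'
from h import *
t=cv2.imread("pics/top0.png");s=cv2.imread("pics/scene0.png")
a=cv2.resize(t[190:300,265:355],(480,587),interpolation=cv2.INTER_CUBIC)[:540]
b=cv2.resize(s[180:295,255:370],(540,540),interpolation=cv2.INTER_CUBIC)
cv2.imwrite("pics/c.png",cv2.resize(np.hstack([a[:,:],b]),(800,424)))
T=robot.camera_model("top")
rgb=t[:,:,::-1].copy()
for n,lo,hi,z in (("red",(0,150,120),(8,255,255),.052),("redh",(172,150,120),(180,255,255),.052),("yel",(20,120,120),(32,255,255),.052),("brush",(40,80,60),(80,255,255),.008)):
    bx=(200,170,345,300)
    try:
        c,st=blob(rgb,lo,hi,bx); print(n,c,st,onz(T,*c,z))
    except Exception as e: print(n,e)
for n,p in dict(box=(309,244),).items(): print(n,onz(T,*p,.017))
E
```

```text
red [260.66666667 278.        ] [260 277   2   3   3] [0.42458959 0.1042509  0.052     ]
redh [254.14457831 281.42168675] [247 275  16  14 166] [0.41531875 0.12213266 0.052     ]
yel [240.715 209.235] [233 202  16  16 200] [0.61514704 0.15985198 0.052     ]
brush [305.03921569 191.64705882] [291 184  33  15  51] [ 0.67102513 -0.01795992  0.008     ]
box [ 0.52013643 -0.02859754  0.017     ]
```

View pics/c.png

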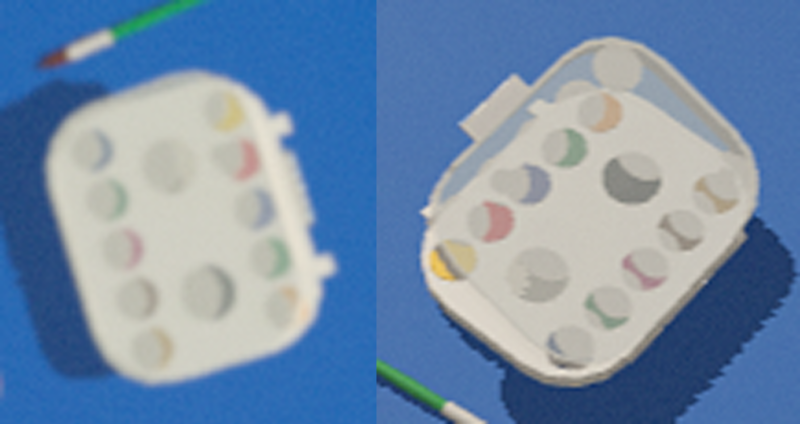

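The crop shows the tab on the −y side, raised, with the lid slightly open. The hinge is on the +y side, toward the pots. The box yaw is about 17°. I'll move over the area to look with the wrist camera.

arm_command --moves '[[[0.042,-0.025,-0.01],[0,0,0],0.025],[[0.084,-0.05,-0.02],[0,0,0],0.025],[[0.126,-0.075,-0.03],[0,0,0],0.025],[[0.168,-0.1,-0.04],[0,0,0],0.025],[[0.21,-0.125,-0.05],[0,0,0],0.025]]'

```text
time: 0.6
tool_pos: [0.2989, -0.3379, 0.2769]
tool_rot: [-3.141, 0.0, 0.236]
contact_force: [1.0, -0.6, -0.1]
opening: 0.0564
grip_force: 0.0
```

arm_command --moves '[[[0.042,-0.025,-0.01],[0,0,0],0.025],[[0.084,-0.05,-0.02],[0,0,0],0.025],[[0.126,-0.075,-0.03],[0,0,0],0.025],[[0.168,-0.1,-0.04],[0,0,0],0.025],[[0.2,-0.125,-0.05],[0,0,0],0.025]]'

```text
time: 1.1
tool_pos: [0.4645, -0.1691, 0.3267]
tool_rot: [-3.141, 0.0, 0.238]
contact_force: [0.5, 0.3, -0.3]
opening: 0.0251
grip_force: 0.0
```

```bash
python3 - <<'E'
from h import *
o=robot.observe();m=robot.camera_model("wrist");im=robot.read_camera("wrist")
cv2.imwrite("pics/w1.png",im[:,:,::-1]);np.save("w1.npy",m,allow_pickle=True)
print(o["tool_pos"],o["tool_rot"],o["qpos"],o["time"],-m["R"].T@m["t"],m["R"][2])
for n,p in dict(box=(.52,-.029,0),red=(.415,.122,0),tab=(.543,-.104,.06)).items(): print(n,proj(m,p))
E
```

```text
[ 0.46452092 -0.16910449  0.32671259] [-3.14120429e+00  2.22648806e-04  2.37709968e-01] [-5.04386629e-01  2.24828807e-01  1.41231987e+00  1.36069927e-04
  1.50487056e+00  8.28690780e-01] 1.1 [ 0.53775106 -0.1520412   0.48475888] [-0.26799168 -0.06432907 -0.96127115]
box [211.45758757 120.75743235]
red [ 73.7653858  178.15417941]
tab [273.03707344 114.48953568]
```

View pics/w1.png

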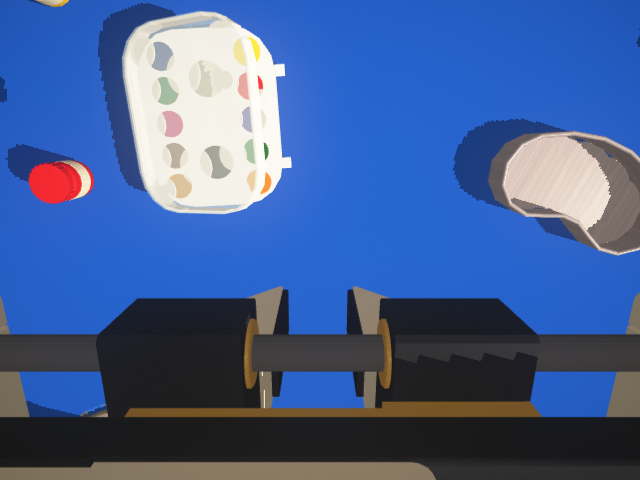

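The wrist view shows the red pot at (60,182) and the box between columns 125 and 290, with knobs at (279,70) and (286,163). The clear tab is hard to see, so I'll enhance the contrast.

```bash
python3 - <<'E'
import cv2,numpy as np
w=cv2.imread("pics/w1.png")[0:225,100:310]
s=cv2.imread("pics/scene0.png")[180:295,255:370]
f=lambda a:cv2.createCLAHE(4,(6,6)).apply(a[:,:,2])
a=cv2.resize(f(w),(560,600),interpolation=cv2.INTER_CUBIC)
b=cv2.resize(f(s)[:80,:45],(240,427),interpolation=cv2.INTER_CUBIC)
o=np.zeros((600,800),np.uint8);o[:,:560]=a;o[:427,560:]=b
cv2.imwrite("pics/c2.png",o)
E
```

```text
(no output)
```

View pics/c2.png

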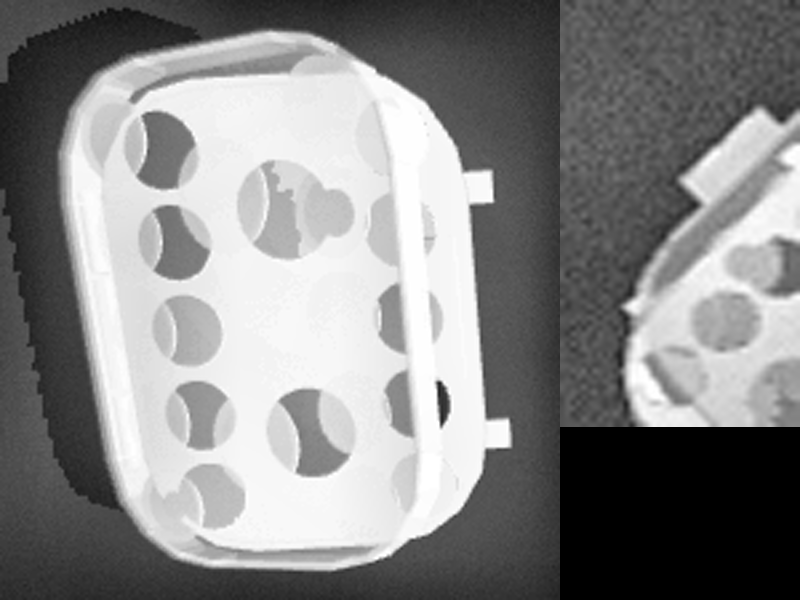

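```bash
python3 - <<'E'
from h import *
W=np.load("w1.npy",allow_pickle=True).item();S=robot.camera_model("scene");T=robot.camera_model("top")
c=lambda u,v:(100+u*.375,v*.375)
k1=onz(W,*c(492,187),.01);k2=onz(W,*c(511,433),.01);print("knobs",k1,k2,np.linalg.norm(k1-k2))
d=(k1-k2)[:2];d/=np.linalg.norm(d);e=np.array([-d[1],d[0]])
print("yaw",np.degrees(np.arctan2(d[1],d[0])))
r=onz(W,*c(476,300),.012)[:2]; km=((k1+k2)/2)[:2]
# base far/near ends at z=.017 
a=onz(W,*c(250,75),.017)[:2];b=onz(W,*c(290,548),.017)[:2];print("len",(a-b)@d,"midoff",((a+b)/2-km)@d)
o=km+e*((r-km)@e+.075);print("box",o,"from knob mid", (km-o)@e)
hin=o+.078*e;print("hinge",hin)
n=np.r_[d,0]
for u,v in ((285.2,207.2),(277.9,214.1),(292.5,200.3)):
    C,D=ray(S,u,v)
    for x0 in ((0,) if u==285.2 else (0.025,-.025)):
        s=((np.r_[hin,0]+n*x0-C)@n)/(D@n);P=C+D*s;y=(P[:2]-hin)@e;z=P[2]-.018
        print("tab",x0,P,y,z,np.hypot(y,z),np.arctan2(z,-y))
im=cv2.imread("pics/w1.png")[:,:,::-1].copy()
st=cv2.imread("pics/scene0.png")[:,:,::-1].copy();tt=cv2.imread("pics/top0.png")[:,:,::-1].copy()
cs,_=blob(st,(170,150,100),(180,255,255),(370,240,410,290));ct,_=blob(tt,(170,150,120),(180,255,255),(240,265,275,300))
print(tri(T,ct,S,cs),cs)
for n,p in (("cup",(155,309)),("bottle",(188,190)),("yellow",(240.7,209.2))):
    q=onz(T,*p,.05)[:2];print(n,q,(q-o)@d,(q-o)@e)
q=np.array([.415,.122]);print("red",(q-o)@d,(q-hin)@e)
E
```

```text
knobs [ 0.59213335 -0.10101706  0.01      ] [ 0.49654882 -0.13053884  0.01      ] 0.10003967567220373
yaw 17.163576424022263
len 0.1895640155403815 midoff 0.0010123562021154158
box [ 0.51916588 -0.03426662] from knob mid -0.0853105345655692
hinge [0.49614803 0.04025974]
tab 0 [ 0.54015436 -0.10222232  0.08415079] -0.14912308178338096 0.06615078514792906 0.16313681343050807 0.4175177552790603
tab 0.025 [ 0.56379166 -0.09403747  0.08671956] -0.1482781269044942 0.06871955831716482 0.16342821241637415 0.43398281795384586
tab -0.025 [ 0.53164114 -0.1593754  -0.02262504] -0.20121866191324744 -0.040625042130185016 0.2052786982378763 -0.19921701127102412
tab 0.025 [ 0.55007287 -0.04961928  0.18124388] -0.10178962001962379 0.16324387540927734 0.19237902588998382 1.0132452329139432
tab -0.025 [ 0.51637189 -0.10993716  0.08258221] -0.14947612408740227 0.06458220973344798 0.16283111952648224 0.4078327956019286
(array([ 0.4179757 ,  0.12859194, -0.01841129]), np.float64(0.004326623825471492)) [387. 279.]
cup [0.34153105 0.39363135] -0.04345107590932925 0.4612621974362067
bottle [0.67023981 0.3070808 ] 0.2450778872993149 0.2815638818319783
yellow [0.61553028 0.16016286] 0.14944919663963788 0.15733358773248624
red -0.053412586138949864 0.10204689328550287
```

Measured: box yaw 17.2°, hinge at (0.496, 0.040), lid angle about 0.42, tab edge at (0.540, −0.102, 0.084), red pot at (0.416, 0.123). The radius check gives 163 mm against 167 mm. Next I turn and go behind the pot.

arm_command --moves '[[[0.005,-0.048,0],[0,0,-0.145],0.025],[[0.01,-0.096,0],[0,0,-0.29],0.025],[[0.015,-0.144,0],[0,0,-0.435],0.025],[[0.02,-0.192,0],[0,0,-0.58],0.025],[[0.025,-0.24,0],[0,0,-0.725],0.025]]'

```text
time: 1.65
tool_pos: [0.4302, 0.0695, 0.3265]
tool_rot: [-3.141, 0.0, 0.967]
contact_force: [1.1, -0.5, -0.5]
opening: 0.0252
grip_force: 0.0
```

arm_command --moves '[[[0,0,0.03],[0,0,-0.145],0.025],[[0,0,0.06],[0,0,-0.29],0.025],[[0,0,0.09],[0,0,-0.435],0.025],[[0,0,0.12],[0,0,-0.58],0.025],[[0,0,0.15],[0,0,-0.725],0.025]]'

```text
time: 2.15
tool_pos: [0.4307, 0.0679, 0.1754]
tool_rot: [-3.141, 0.0, 1.693]
contact_force: [0.9, 0.2, -0.5]
opening: 0.0248
grip_force: 0.0
```

arm_command --moves '[[[0,0,0],[0,0,-0.09],0.025],[[0,0,0],[0,0,-0.18],0.025],[[0,0,0],[0,0,-0.18],0.025],[[0,0,0],[0,0,-0.18],0.025],[[0,0,0],[0,0,-0.18],0.025]]'

```text
time: 2.65
tool_pos: [0.4311, 0.0679, 0.1768]
tool_rot: [3.141, 0.0, 1.865]
contact_force: [-1.1, -0.5, -0.8]
opening: 0.0251
grip_force: 0.0
```

```bash
python3 - <<'E'
from h import *
o=robot.observe();m=robot.camera_model("wrist");im=robot.read_camera("wrist")
cv2.imwrite("pics/w2.png",im[:,:,::-1])
print(o["tool_pos"],o["tool_rot"],o["qpos"])
T=robot.camera_model("top");tt=robot.read_camera("top")
for lo,hi in (((0,150,100),(8,255,255)),((170,150,100),(180,255,255))):
  try: c,s=blob(im,lo,hi);print(c,s,onz(m,*c,.052), onz(m,*c,.046))
  except Exception as e: print(e)
E
```

```text
[0.4310837  0.0679062  0.17677392] [3.14145620e+00 1.69111449e-04 1.86493917e+00] [-1.96474175e-02  2.33528887e-01  1.82991051e+00 -1.34772183e-04
  1.07797126e+00 -3.13726516e-01]
[530.91666667 304.5       ] [530 302   3   6  12] [0.60582915 0.06377623 0.052     ] [0.60997068 0.06218883 0.046     ]
[316.93578912 160.26698209] [ 286  130   63   63 2959] [0.41589941 0.12017246 0.052     ] [0.41601172 0.11978146 0.046     ]
```

View pics/w2.png

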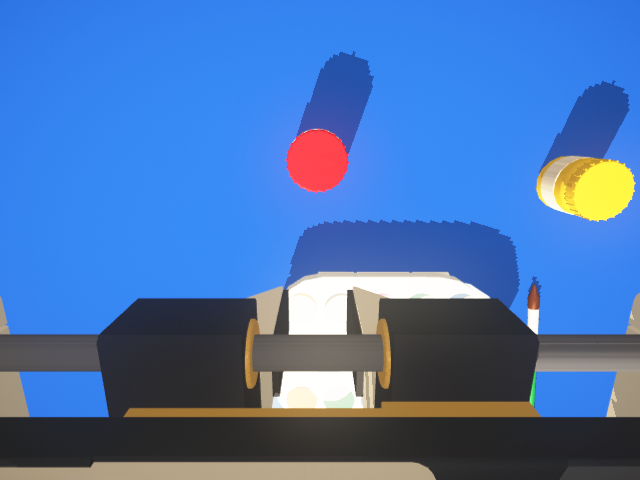

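The wrist view confirms the red pot at (317,160), which is (0.416, 0.120), straight ahead of the fingers. I'll descend and push it along +tool x.

arm_command --moves '[[[0,0,0.035],[0,0,0],0.025],[[0,0,0.07],[0,0,0],0.025],[[0,0,0.105],[0,0,0],0.025],[[0,0,0.14],[0,0,0],0.025],[[0,0,0.162],[0,0,0],0.025]]'

```text
time: 3.25
tool_pos: [0.4302, 0.068, 0.0128]
tool_rot: [-3.14, -0.001, 1.866]
contact_force: [1.1, -0.0, -0.6]
opening: 0.0248
grip_force: 0.0
```

arm_command --moves '[[[0.006,0,0],[0,0,0],0.025],[[0.012,0,0],[0,0,0],0.025],[[0.018,0,0],[0,0,0],0.025],[[0.024,0,0],[0,0,0],0.025],[[0.03,0,0],[0,0,0],0.025]]'

```text
time: 3.75
tool_pos: [0.4228, 0.0973, 0.0157]
tool_rot: [3.14, 0.001, 1.867]
contact_force: [0.5, -0.2, -0.2]
opening: 0.0249
grip_force: 0.6
```

arm_command --moves '[[[0.008,0,0],[0,0,0],0.025],[[0.016,0,0],[0,0,0],0.025],[[0.024,0,0],[0,0,0],0.025],[[0.032,0,0],[0,0,0],0.025],[[0.04,0,0],[0,0,0],0.025]]'

```text
time: 4.25
tool_pos: [0.4105, 0.1356, 0.0147]
tool_rot: [-3.142, 0.0, 1.867]
contact_force: [0.1, -1.7, 1.5]
opening: 0.025
grip_force: 1.4
```

arm_command --moves '[[[0.01,0,0],[0,0,0],0.025],[[0.02,0,0],[0,0,0],0.025],[[0.03,0,0],[0,0,0],0.025],[[0.04,0,0],[0,0,0],0.025],[[0.05,0,0],[0,0,0],0.025]]'

```text
time: 4.75
tool_pos: [0.3957, 0.1836, 0.0147]
tool_rot: [-3.141, 0.0, 1.867]
contact_force: [0.3, -2.9, 2.9]
opening: 0.0248
grip_force: 1.5
```

```bash
cat > red.py <<'E'
from h import *
o=robot.observe();m=robot.camera_model("wrist");im=robot.read_camera("wrist")
print(o["tool_pos"],o["tool_rot"],o["contact_force"])
c,s=blob(im,(170,150,100),(180,255,255));q=onz(m,*c,.052)[:2]
hin=np.array([.496,.040]);e=np.array([-.295,.955]);d=np.array([.955,.295])
print(c,s,q,"box x",(q-hin)@d,"hinge y",(q-hin)@e)
E
python3 red.py
```

```text
[0.39574781 0.18359167 0.01465569] [-3.14141590e+00  1.10675339e-04  1.86693306e+00] [ 0.31518263 -2.94027657  2.90611487]
[305.03051085 254.00153954] [ 251  203  135  129 7145] [0.38233142 0.21735747] box x -0.0562330433506184 hinge y 0.20290861342481092
```

The pot is at hinge-y 0.20 and clear of the landing area. I'll nudge it a little more, back off and rise.

arm_command --moves '[[[0.009,0,0],[0,0,0],0.025],[[0.018,0,0],[0,0,0],0.025],[[0.018,0,0],[0,0,0],0.025],[[0.003,0,0],[0,0,0],0.025],[[-0.017,0,0],[0,0,0],0.025]]'

```text
time: 5.3
tool_pos: [0.4008, 0.1667, 0.0146]
tool_rot: [-3.141, -0.0, 1.869]
contact_force: [0.7, 0.1, -0.2]
opening: 0.025
grip_force: 0.0
```

arm_command --moves '[[[-0.01,0,-0.04],[0,0,0],0.0],[[-0.02,0,-0.085],[0,0,0],0.0],[[-0.03,0,-0.13],[0,0,0],0.0],[[-0.04,0,-0.175],[0,0,0],0.0],[[-0.06,0.01,-0.215],[0,0,0],0.0]]'

```text
time: 5.8
tool_pos: [0.4271, 0.1121, 0.232]
tool_rot: [3.141, -0.0, 1.868]
contact_force: [2.0, -0.4, -0.9]
opening: 0.0004
grip_force: 0.0
```

arm_command --moves '[[[-0.045,0.009,0],[0,0,0],0.0],[[-0.09,0.018,0],[0,0,0],0.0],[[-0.135,0.027,0],[0,0,0],0.0],[[-0.18,0.036,0],[0,0,0],0.0],[[-0.225,0.045,0],[0,0,0],0.0]]'

```text
time: 6.3
tool_pos: [0.5372, -0.0918, 0.2295]
tool_rot: [-3.141, -0.0, 1.867]
contact_force: [0.2, 1.0, 0.6]
opening: 0.0003
grip_force: 0.0
```

arm_command --moves '[[[-0.025,0,0],[0,0.145,0],0.0],[[-0.05,0,0],[0,0.29,0],0.0],[[-0.075,0,0],[0,0.435,0],0.0],[[-0.1,0,0],[0,0.58,0],0.0],[[-0.12,0,0],[0,0.725,0],0.0]]'

```text
time: 6.8
tool_pos: [0.5717, -0.2069, 0.23]
tool_rot: [3.14, -0.73, 1.867]
contact_force: [2.2, 0.4, -0.4]
opening: 0.0002
grip_force: 0.0
```

```bash
cat > st.py <<'E'
from h import *
from scipy.spatial.transform import Rotation as Ro
o=robot.observe();hin=np.array([.496,.040]);e=np.array([-.295,.955]);d=np.array([.955,.295])
R=Ro.from_euler("xyz",o["tool_rot"]).as_matrix();p=o["tool_pos"]
B=np.array([np.r_[d,0],np.r_[e,0],[0,0,1]])
print("t",o["time"],"box x %.4f hinge-y %.4f z %.4f"%((p[:2]-hin)@d,(p[:2]-hin)@e,p[2]),"q",o["qpos"].round(2),"F",(B@o["contact_force"]).round(1))
print("tool axes in box (cols)\n",(B@R).round(3), "tilt",np.arctan2((B@R)[1,2],-(B@R)[2,2]))
M=(B@R)
E
python3 st.py
```

```text
t 6.8 box x -0.0005 hinge-y -0.2581 z 0.2300 q [-0.68  0.85  0.84  0.44  2.05 -0.89] F [ 2.2 -0.2 -0.4]
tool axes in box (cols)
 [[ 0.002  1.     0.004]
 [ 0.745 -0.005  0.666]
 [ 0.667  0.002 -0.745]] tilt 0.7293970724284145
```

arm_command --moves '[[[-0.02,0,0.031],[0,0.03,0],0.0],[[-0.039,0,0.062],[0,0.06,0],0.0],[[-0.059,0,0.093],[0,0.09,0],0.0],[[-0.078,0,0.123],[0,0.12,0],0.0],[[-0.098,0,0.154],[0,0.146,0],0.0]]'

```text
time: 7.3
tool_pos: [0.5631, -0.1771, 0.0477]
tool_rot: [-3.141, -0.873, 1.866]
contact_force: [0.4, 0.1, -0.1]
opening: 0.0002
grip_force: 0.0
```

arm_command --moves '[[[0.009,0,0.013],[0,0,0],0.0],[[0.018,0,0.026],[0,0,0],0.0],[[0.027,0,0.039],[0,0,0],0.0],[[0.036,0,0.051],[0,0,0],0.0],[[0.036,0,0.051],[0,0,0],0.0]]'

```text
time: 7.8
tool_pos: [0.5445, -0.1162, 0.0439]
tool_rot: [-3.14, -0.873, 1.867]
contact_force: [0.1, -0.9, -0.1]
opening: 0.0005
grip_force: 0.0
```

```bash
python3 st.py; python3 - <<'E'
from h import *
im=robot.read_camera("scene");cv2.imwrite("pics/s2.png",cv2.resize(im[150:310,220:420,::-1],(800,600),interpolation=cv2.INTER_CUBIC))
E
```

```text
t 7.8 box x 0.0003 hinge-y -0.1635 z 0.0439 q [-0.62  0.98  1.2   0.49  1.7  -1.05] F [-0.2 -0.9 -0.1]
tool axes in box (cols)
 [[ 0.002  1.     0.001]
 [ 0.642 -0.002  0.766]
 [ 0.766 -0.001 -0.643]] tilt 0.872754156908394
```

View pics/s2.png

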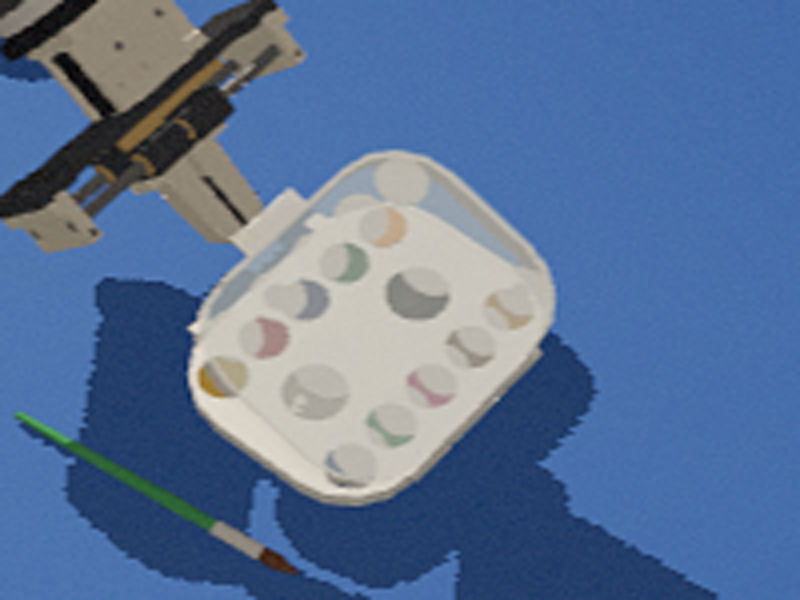

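The scene view shows the fingertip under the middle of the tab, near (265,225). Now I'll plan the arc.

```bash
cat > plan.py <<'E'
import sys
from st import *
ths=[float(a) for a in sys.argv[1].split(",")]; tilts=[float(a) for a in sys.argv[2].split(",")]
r=float(sys.argv[3]) if len(sys.argv)>3 else .160
t0=np.arctan2(M[1,2],-M[2,2]);p0=np.array([(p[:2]-hin)@e,p[2]])
X=np.array([np.cos(t0),np.sin(t0)]);Z=np.array([np.sin(t0),-np.cos(t0)])
for th,b in zip(ths,tilts):
    x=np.array([np.cos(b),np.sin(b)]);z=np.array([np.sin(b),-np.cos(b)]);u=np.array([-np.cos(th),np.sin(th)])
    h=np.array([0,.018]); op=np.array([np.sin(th),np.cos(th)])
    if th<np.pi/2-b: P=h+.167*u+.006*z-.0095*x
    else: P=h+r*u-.0095*x*np.clip(5*(x@op),-1,1)
    D=P-p0; print("th %.2f"%th,P.round(4),"[%.3f, 0, %.3f], ay %.3f"%(D@X,D@Z,b-t0))
E
python3 plan.py .42,.48,.54,.6,.66,.76,.86,.96,1.06,1.16 .873,.873,.873,.873,.873,.873,.873,.873,.873,.873
```

```text
t 7.85 box x 0.0004 hinge-y -0.1647 z 0.0441 q [-0.62  0.98  1.2   0.49  1.7  -1.05] F [ 0.7 -0.5  0.4]
tool axes in box (cols)
 [[ 0.002  1.     0.002]
 [ 0.643 -0.003  0.765]
 [ 0.765 -0.001 -0.644]] tilt 0.8713785612097497
th 0.42 [-0.154  0.075] [0.031, 0, -0.012], ay 0.002
th 0.48 [-0.1496  0.084 ] [0.040, 0, -0.014], ay 0.002
th 0.54 [-0.1447  0.0927] [0.050, 0, -0.016], ay 0.002
th 0.60 [-0.1393  0.1012] [0.060, 0, -0.017], ay 0.002
th 0.66 [-0.1334  0.1093] [0.070, 0, -0.018], ay 0.002
th 0.76 [-0.1221  0.1209] [0.086, 0, -0.017], ay 0.002
th 0.86 [-0.1105  0.132 ] [0.102, 0, -0.015], ay 0.002
th 0.96 [-0.0979  0.1418] [0.118, 0, -0.012], ay 0.002
th 1.06 [-0.0843  0.1503] [0.133, 0, -0.007], ay 0.002
th 1.16 [-0.07    0.1574] [0.148, 0, -0.001], ay 0.002
```

arm_command --moves '[[[0.01,0,-0.004],[0,0,0],0.0],[[0.02,0,-0.008],[0,0,0],0.0],[[0.029,0,-0.012],[0,0,0],0.0],[[0.035,0,-0.013],[0,0,0],0.0],[[0.042,0,-0.014],[0,0,0],0.0]]'

```text
time: 8.35
tool_pos: [0.5407, -0.1024, 0.086]
tool_rot: [3.141, -0.87, 1.867]
contact_force: [0.4, -1.8, -0.5]
opening: 0.0004
grip_force: 0.6
```

arm_command --moves '[[[0.008,0,-0.002],[0,0,0],0.0],[[0.018,0,-0.003],[0,0,0],0.0],[[0.028,0,-0.004],[0,0,0],0.0],[[0.036,0,-0.004],[0,0,0],0.0],[[0.044,0,-0.003],[0,0,0],0.0]]'

```text
time: 8.85
tool_pos: [0.5328, -0.0768, 0.1215]
tool_rot: [3.141, -0.871, 1.867]
contact_force: [0.4, -1.1, 0.9]
opening: 0.0008
grip_force: 0.5
```

```bash
python3 plan.py .86,.96,1.06,1.16,1.26,1.36,1.46,1.56,1.66,1.76 .873,.873,.873,.873,.873,.873,.873,.85,.8,.75;  python3 - <<'E'
from h import *
im=robot.read_camera("scene");cv2.imwrite("pics/s3.png",cv2.resize(im[120:310,200:420,::-1],(690,600),interpolation=cv2.INTER_CUBIC))
E
```

```text
t 8.85 box x 0.0007 hinge-y -0.1224 z 0.1215 q [-0.59  0.83  1.29  0.52  1.74 -0.99] F [ 0.  -1.1  0.9]
tool axes in box (cols)
 [[ 0.002  1.     0.003]
 [ 0.644 -0.003  0.764]
 [ 0.765  0.    -0.644]] tilt 0.870419307950824
th 0.86 [-0.1105  0.132 ] [0.016, 0, 0.002], ay 0.003
th 0.96 [-0.0979  0.1418] [0.031, 0, 0.006], ay 0.003
th 1.06 [-0.0843  0.1503] [0.047, 0, 0.011], ay 0.003
th 1.16 [-0.07    0.1574] [0.061, 0, 0.017], ay 0.003
th 1.26 [-0.055   0.1631] [0.075, 0, 0.025], ay 0.003
th 1.36 [-0.0396  0.1672] [0.088, 0, 0.034], ay 0.003
th 1.46 [-0.0238  0.1697] [0.100, 0, 0.044], ay 0.003
th 1.56 [-0.008   0.1709] [0.111, 0, 0.056], ay -0.020
th 1.66 [0.0076 0.1705] [0.121, 0, 0.068], ay -0.070
th 1.76 [0.0231 0.1687] [0.130, 0, 0.081], ay -0.120
```

View pics/s3.png

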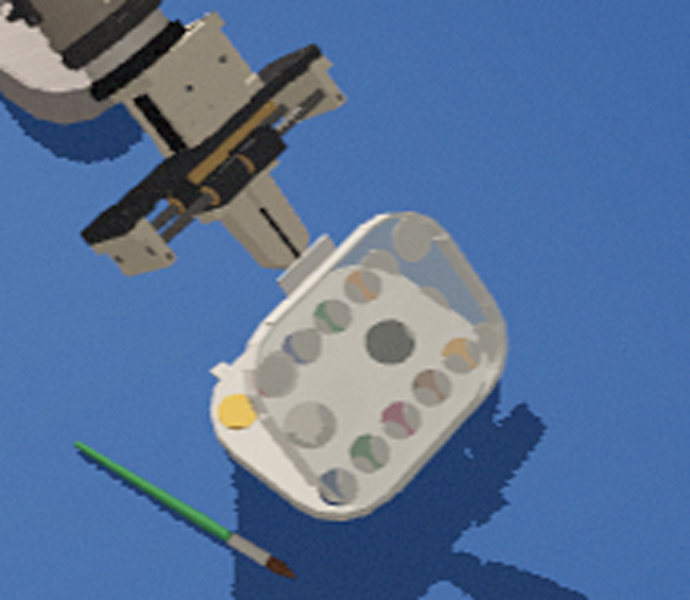

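The lid is rising with the finger behind the tab at about (305,265), and the box hasn't moved. I'll continue along the arc.

arm_command --moves '[[[0.016,0,0.002],[0,0,0],0.0],[[0.031,0,0.006],[0,0,0],0.0],[[0.047,0,0.011],[0,0,0],0.0],[[0.061,0,0.017],[0,0,0],0.0],[[0.075,0,0.025],[0,0,0],0.0]]'

```text
time: 9.4
tool_pos: [0.5129, -0.0115, 0.163]
tool_rot: [3.141, -0.871, 1.868]
contact_force: [-0.6, -0.5, 0.3]
opening: 0.0005
grip_force: 0.4
```

arm_command --moves '[[[0.013,0,0.009],[0,0,0],0.0],[[0.025,0,0.019],[0,0,0],0.0],[[0.036,0,0.031],[0,-0.02,0],0.0],[[0.046,0,0.043],[0,-0.07,0],0.0],[[0.055,0,0.056],[0,-0.12,0],0.0]]'

```text
time: 9.9
tool_pos: [0.4899, 0.0632, 0.1679]
tool_rot: [-3.141, -0.749, 1.866]
contact_force: [-0.4, -0.9, 0.1]
opening: 0.0003
grip_force: 0.3
```

```bash
python3 plan.py 1.86,1.96,2.06,2.16,2.26,2.36,2.46,2.56,2.66,2.76 .7,.65,.6,.55,.5,.45,.4,.4,.4,.4;  python3 - <<'E'
from h import *
im=robot.read_camera("scene");cv2.imwrite("pics/s4.png",cv2.resize(im[120:310,220:440,::-1],(690,600),interpolation=cv2.INTER_CUBIC))
E
```

```text
t 9.9 box x 0.0010 hinge-y 0.0239 z 0.1679 q [-0.39  0.57  1.58  0.56  1.53 -0.87] F [-0.7 -0.7  0.1]
tool axes in box (cols)
 [[ 0.003  1.     0.002]
 [ 0.732 -0.004  0.681]
 [ 0.681 -0.    -0.732]] tilt 0.7490569811495396
th 1.86 [0.0384 0.1652] [0.009, 0, 0.012], ay -0.049
th 1.96 [0.0531 0.1603] [0.016, 0, 0.026], ay -0.099
th 2.06 [0.0673 0.1539] [0.022, 0, 0.040], ay -0.149
th 2.16 [0.0808 0.1461] [0.027, 0, 0.055], ay -0.199
th 2.26 [0.0934 0.1369] [0.030, 0, 0.070], ay -0.249
th 2.36 [0.105  0.1266] [0.031, 0, 0.086], ay -0.299
th 2.46 [0.1155 0.1151] [0.031, 0, 0.101], ay -0.349
th 2.56 [0.1258 0.1026] [0.030, 0, 0.117], ay -0.349
th 2.66 [0.1382 0.0906] [0.031, 0, 0.134], ay -0.349
th 2.76 [0.1493 0.0779] [0.031, 0, 0.151], ay -0.349
```

View pics/s4.png

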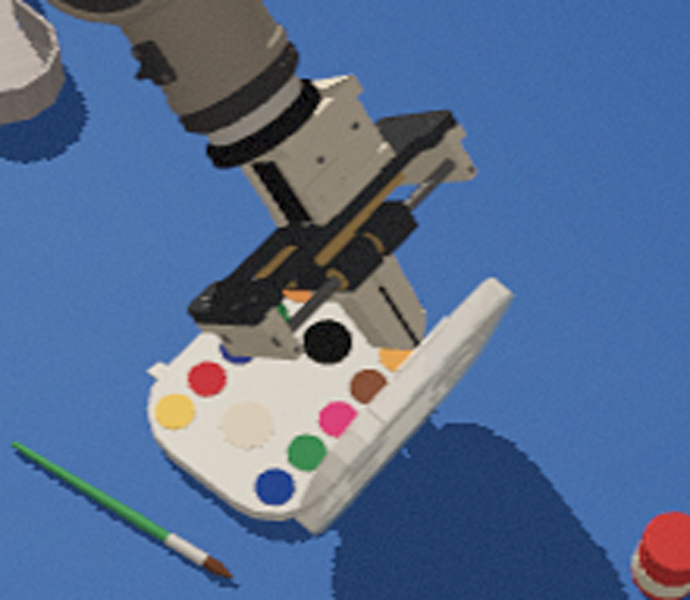

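The lid is just past upright and the red pot is well clear at lower right. Next I press it down the far side.

arm_command --moves '[[[0.009,0,0.012],[0,-0.05,0],0.0],[[0.016,0,0.026],[0,-0.1,0],0.0],[[0.022,0,0.04],[0,-0.15,0],0.0],[[0.027,0,0.055],[0,-0.2,0],0.0],[[0.03,0,0.07],[0,-0.25,0],0.0]]'

```text
time: 10.45
tool_pos: [0.4695, 0.1297, 0.1373]
tool_rot: [3.141, -0.5, 1.867]
contact_force: [0.8, -0.3, 1.5]
opening: 0.0005
grip_force: 0.2
```

```bash
python3 plan.py 2.36,2.46,2.56,2.66,2.76,2.84,2.92,3.0,3.07,3.12,3.14,3.16 .45,.4,.35,.35,.35,.35,.35,.35,.35,.35,.35,.35
```

```text
t 10.45 box x 0.0012 hinge-y 0.0934 z 0.1373 q [-0.18  0.46  1.73  0.47  1.23 -0.7 ] F [ 0.7 -0.5  1.5]
tool axes in box (cols)
 [[ 0.003  1.     0.002]
 [ 0.877 -0.004  0.479]
 [ 0.479  0.    -0.878]] tilt 0.49933749605102407
th 2.36 [0.105  0.1266] [0.005, 0, 0.015], ay -0.049
th 2.46 [0.1155 0.1151] [0.009, 0, 0.030], ay -0.099
th 2.56 [0.1248 0.1026] [0.011, 0, 0.045], ay -0.149
th 2.66 [0.1359 0.09  ] [0.015, 0, 0.062], ay -0.149
th 2.76 [0.1471 0.0771] [0.018, 0, 0.079], ay -0.149
th 2.84 [0.1549 0.0663] [0.020, 0, 0.092], ay -0.149
th 2.92 [0.1618 0.0553] [0.021, 0, 0.105], ay -0.149
th 3.00 [0.1673 0.0438] [0.020, 0, 0.117], ay -0.149
th 3.07 [0.1685 0.0327] [0.016, 0, 0.128], ay -0.149
th 3.12 [0.1689 0.0247] [0.012, 0, 0.135], ay -0.149
th 3.14 [0.1689 0.0215] [0.011, 0, 0.138], ay -0.149
th 3.16 [0.1689 0.0183] [0.009, 0, 0.141], ay -0.149
```

arm_command --moves '[[[0.005,0,0.015],[0,-0.05,0],0.0],[[0.009,0,0.03],[0,-0.1,0],0.0],[[0.011,0,0.045],[0,-0.15,0],0.0],[[0.014,0,0.062],[0,-0.15,0],0.0],[[0.015,0,0.077],[0,-0.15,0],0.0]]'

```text
time: 10.95
tool_pos: [0.4545, 0.1779, 0.0767]
tool_rot: [-3.141, -0.351, 1.868]
contact_force: [-0.9, -1.0, -0.0]
opening: 0.0004
grip_force: 0.2
```

```bash
python3 plan.py 2.78,2.84,2.92,3.0,3.07,3.12,3.14,3.16 .35,.35,.35,.35,.35,.35,.35,.35 .157
```

```text
t 10.95 box x 0.0010 hinge-y 0.1440 z 0.0767 q [-0.01  0.49  1.83  0.41  0.97 -0.56] F [-1.2 -0.7 -0. ]
tool axes in box (cols)
 [[ 0.002  1.     0.   ]
 [ 0.938 -0.002  0.344]
 [ 0.344 -0.    -0.939]] tilt 0.3512540786673081
th 2.78 [0.1463 0.0734] [0.001, 0, 0.004], ay -0.001
th 2.84 [0.1521 0.0654] [0.004, 0, 0.013], ay -0.001
th 2.92 [0.1589 0.0546] [0.006, 0, 0.026], ay -0.001
th 3.00 [0.1644 0.0434] [0.008, 0, 0.038], ay -0.001
th 3.07 [0.1655 0.0325] [0.005, 0, 0.049], ay -0.001
th 3.12 [0.1659 0.0246] [0.003, 0, 0.056], ay -0.001
th 3.14 [0.1659 0.0215] [0.002, 0, 0.059], ay -0.001
th 3.16 [0.1659 0.0184] [0.000, 0, 0.062], ay -0.001
```

arm_command --moves '[[[0.004,0,0.012],[0,0,0],0.0],[[0.006,0,0.024],[0,0,0],0.0],[[0.007,0,0.035],[0,0,0],0.0],[[0.005,0,0.046],[0,0,0],0.0],[[0.004,0,0.053],[0,0,0],0.0]]'

```text
time: 11.45
tool_pos: [0.4488, 0.1977, 0.0277]
tool_rot: [-3.141, -0.351, 1.866]
contact_force: [0.2, -0.0, 1.6]
opening: 0.0002
grip_force: 0.2
```

arm_command --moves '[[[-0.001,0,0.002],[0,0,0],0.0],[[-0.001,0,0.004],[0,0,0],0.0],[[-0.002,0,0.006],[0,0,0],0.0],[[-0.002,0,0.008],[0,0,0],0.0],[[-0.002,0,0.008],[0,0,0],0.0]]'

```text
time: 11.95
tool_pos: [0.4492, 0.1982, 0.0211]
tool_rot: [3.14, -0.35, 1.867]
contact_force: [-0.5, -2.1, 7.2]
opening: 0.0006
grip_force: 3.4
```

```bash
python3 st.py
```

```text
t 11.95 box x 0.0020 hinge-y 0.1649 z 0.0211 q [ 0.04  0.59  1.87  0.47  0.83 -0.6 ] F [-1.1 -1.9  7.2]
tool axes in box (cols)
 [[ 0.003  1.     0.002]
 [ 0.939 -0.004  0.343]
 [ 0.343  0.001 -0.939]] tilt 0.3503162650121213
```

The 7 N contact at the expected height means the lid is flat. I'll rise straight up and look.

arm_command --moves '[[[0.007,0,-0.02],[0,0,0],0.0],[[0.017,0,-0.05],[0,0,0],0.0],[[0.033,0,-0.09],[0,0,0],0.0],[[0.05,0,-0.13],[0,0,0],0.0],[[0.06,0,-0.17],[0,0,0],0.0]]'

```text
time: 12.45
tool_pos: [0.449, 0.1968, 0.2029]
tool_rot: [3.141, -0.351, 1.867]
contact_force: [0.2, 0.4, -0.1]
opening: 0.0007
grip_force: 0.0
```

```bash
python3 st.py; python3 - <<'E'
from h import *
w=robot.read_camera("wrist");s=robot.read_camera("scene")
a=cv2.resize(s[150:370,220:520],(500,367));b=cv2.resize(w,(300,225))
o=np.zeros((367,800,3),np.uint8);o[:,:500]=a;o[:225,500:]=b
cv2.imwrite("pics/f.png",o[:,:,::-1])
E
```

```text
t 12.45 box x 0.0014 hinge-y 0.1636 z 0.2029 q [ 0.03  0.32  1.69  0.36  1.25 -0.4 ] F [ 0.3  0.3 -0.1]
tool axes in box (cols)
 [[ 0.003  1.     0.002]
 [ 0.939 -0.003  0.343]
 [ 0.344  0.001 -0.939]] tilt 0.3505668806331195
```

View pics/f.png

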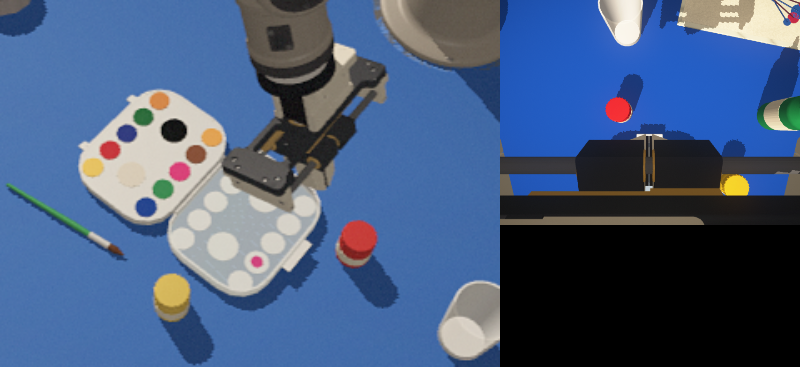

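The lid lies flat beside the box, with its tab at (297,252). The red pot stands upright and clear at (356,243), and the other things look undisturbed. I'm handing in.

```bash
python3 -c "
from cell import robot
print(robot.hand_in())"
```

```text
the job is handed in; nothing more can be done
None
```

I handed the job in at about 12.5 s of the 67 s; no verdict came back. In the last pictures the lid lies flat past its hinge, the red pot stands upright and clear of it, and the box and other things look unmoved.

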